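Press a label holder home behind the specimen shelf's lip

ROBOT

A 6-joint arm with a two-finger parallel gripper is mounted at the origin on the work surface. World frame = base frame: x ahead of the robot, y to its left, z up, the work surface at z = 0. Lengths are in m, angles in degrees, forces in N, time in s.
With the tool pointing down it reaches from about 0.25 to 0.725 m from the base axis. Payload 9.7 kg.
Tool frame: the origin (TCP) lies midway between the tips of the shut fingers; the grasp point (between the pads) lies 19 mm behind it (bot.hold_point_z is the distance from the TCP to the grasp point, in m); z points along the fingers, y is the line along which they close (so a half turn about z gives the same grasp; the last joint's range is limited). The gripper opens to 85 mm and grips with 20 to 120 N. Pads are 22 mm wide; open, the fingers measure 114 mm over their backs; the gripper's body (76 mm by 85 mm) begins 54 mm behind the grasp point. The pads swing forward as they close: fully open they stand 13 mm farther back than shut.
Start: joints at [-69.958, 4.979, 10.078, 95.1, 0, 90], TCP at [0.188, -0.517, 0.231] pointing down, gripper open.
Joint ranges: [-179.16, 179.16], [-48.56, 103.87], [-65.8, 70.77], [-126.05, 130.52], [-82.76, 87.17], [-180, 180]. Speed limits (degrees/s): [127.2, 127.2, 147.25, 180, 180, 180].

INTERFACE

Orientations are given as [roll, pitch, yaw] about the fixed x, y, z axes, in that order (R = Rz(yaw) Ry(pitch) Rx(roll)).
In Python, from workcell import bot gives the robot as it stands.
- The arm moves only by the tool play_rows, never from a script. Its argument "steps" is a list that holds one entry, the list of rows, each a list of 4 numbers: the shift along the tool's x, y, z in m, then the turn about the tool's z in rad. In form: [[[tx, ty, tz, yaw], ...]]. A call has exactly 5 rows; each row shifts and turns the commanded pose from where the row before left it, along the tool's axes as they then stand; what a row does not reach is not made up. A row lasts 1/12 s, in which the tool goes at most 41.7 mm and 7.16 degrees, less where a joint would pass 70% of its speed; a pose out of reach is approached as far as the arm can. A call is refused whole if a number of a shift passes 0.0417 or a number of a turn 0.125, either way. A call with a gripper value outside its range is refused whole. "gripper" is the finger opening in m, from 0 to 0.0854, set as the call begins (left out, the last holds). The fingers move at their own pace and stop on an object; "squeeze" is the grip in N (left out, the last holds). Time passes only in rows, so rows that do not move let the fingers close, or fill a call up. It gives the time, the measured TCP pose, the force, the opening and the grip force at its end, in the units of the state.
- bot.get_obs(): the state, without advancing time (a new reading comes with each control period).
- bot.camera(name): name is "side" or "top"; returns a dict with "img" (400x640x3 uint8, blue, green, red), "vfov" (degrees; the focal length in pixels is half the picture's height over the tangent of half this angle, whatever the lens; pixels are square), "cx", "cy" (the principal point, pixels), "xyz" and "attitude" of the camera in the world. Camera axes: x right, y down, z forward; pixel columns grow to the right and rows downward; lengths in m; the calibration is good to about 2 mm. A picture is of the moment at which its call begins. There is no depth.
- bot.job_done(): hands the job in; it is judged then, once.
The state is a dict: "time": time; "q": joint angles; "qd": joint speeds; "joint_efforts": joint torques, N m; "ee_pos": TCP position; "tcp_rot": TCP orientation; "wrist_force": force on the tool from outside, world axes, zero at the start; "torque": the same for the moment, N m; "opening": finger opening in m; "grasp_force": force on a finger pad.
Only numpy, scipy, OpenCV 4.12 (cv2) and the standard library are available. Lean on these libraries where they do the work, as an engineer would, in place of code of your own. Each camera call takes 0.05 s, during which the arm holds its last target. There are 200 camera calls.

TASK

Swing the grey door of the specimen cabinet wide open by its upright steel post, about square to the front, so that its hood uncovers the slot behind the shelf's front lip. Then take the yellow label holder out of its stand and push it, tongue down and upright, into that slot until its shoulders sit fully down on the lip against the springy strip inside, pressing firmly but without forcing it. Finish while still holding it pressed home, with the door left open; leave the blue holder, the specimens and everything else where they are.

Things in the scene. Friction and masses are not known exactly. Their poses are not given: they have to be found in the camera images.
- door_handle (a point): Grip point on the door's handle: an upright round steel post 12 mm thick, its axis 45 mm in front of the grey door's outer face and 31 mm in from the free edge. The point is on the axis, 165 mm above the table; post top 188 mm, door top 156 mm, upper stay joining post to door at 122 mm. A grip from above can turn about the post while the door swings.
- door_hinge (a point): Point on the door's upright hinge axis, at the handle point's height, at the left (+y) end of the cabinet front. The handle travels about it on a circle of 213 mm radius.
- door (a joint): Door angle in rad: 0 shut, grows as it opens towards the robot (clockwise seen from above), 1.57 square to the cabinet front, stop at 1.9. Starts shut or slightly ajar; stays where it is left. The door is 236 mm wide, 12 mm thick; a 36 mm deep hood on its top edge covers the slot when shut.
- slot (a point): Centre of the slot's mouth, level with the lip's top, 140 mm above the table. The slot lies behind the black 4 mm lip on the front edge of the fixed white cabinet's top shelf: 10 mm wide (this point's x, pointing front to back), 56 mm long (its y, along the lip); z is up. The shelf behind is 12 mm lower than the lip.
- cabinet: Fixed white specimen cabinet, 240 mm wide, 200 mm deep, back wall 170 mm tall, carrying the door, the shelf with its lip and the slot. Origin: centre of its underside on the table; x from front to back.
- seat: Orange sprung strip in the slot, 54 mm long, 9 mm wide, 8 mm thick (origin: centre of its underside). At rest its top is 17 mm below the lip's top. It starts to give at 3 N; at 5 mm down, where the holder is home, it pushes back with 8 N, so that a holder let go rises again.
- holder_grip (a point): Grip point of the yellow label holder: mid-width, mid-thickness, 50 mm above its tongue's bottom. An upright yellow block 70 mm wide (its y), 16 mm thick (its x), 50 mm tall, white paper on both faces (either may look out), over a tongue. Block top 22 mm above this point, its underside (the shoulders) 28 mm below. Home in the slot, this point is 28 mm above slot. About 60 g.
- holder_foot (a point): Centre of the underside of the yellow holder's tongue, 50 mm below holder_grip; 22 mm below slot when home. Axes: the holder's, z up. The tongue is 44 mm wide, 5 mm thick, 22 mm long (its lowest 6 mm: 40 mm wide, 2.5 mm thick).
- holder: The yellow holder itself; origin and axes as holder_foot.
- stand_a: Fixed aluminium stand, 44 x 84 mm, 28 mm tall, origin at the centre of its underside. The yellow holder starts with its tongue in it, shoulders on its top; lift straight up 25 mm or more to free it. Which of two places it takes varies.
- spare: The blue label holder of the same size, in its own stand; leave it. Origin: underside of its tongue.
- puck0: Black mounted specimen, 30 mm across, 18 mm tall, loose on the shelf behind the slot; leave it. Origin: underside.
- puck1: Black mounted specimen, 30 mm across, 18 mm tall, loose on the shelf behind the slot; leave it. Origin: underside.
- puck2: Black mounted specimen, 30 mm across, 18 mm tall, loose on the shelf behind the slot; leave it. Origin: underside.
- bottle: White bottle with red cap, 54 mm across, 130 mm tall, on the table; leave it. Origin: underside.
- testblock: Round steel hardness block, 64 mm across, 12 mm thick, on the table; leave it. Origin: underside.
- mug: Blue mug, 76 mm across, 90 mm tall, at the left of the table; leave it. Origin: underside.
Not all that is in view belongs to the job. Leave any green or turquoise look-alike of the stand_a alone. What is meant by the holder is not red, and is the smaller of those in its own colour.

How it is judged (in metres and radians):
On the way, in this order (a step that is already met when the one before it is completed fails the run):
1. the door is swung wide open (past about 70 degrees) (value of joint door above 1.2 rad), for 0.2 s.
2. the yellow holder is lifted clear of its stand (distance between holder_foot and stand_a above 0.05 m), for 0.1 s.
At the end, for the whole second after the job is handed in: The robot is still holding: the yellow holder's tongue is in the slot (within 4 mm across, 9 mm along), upright within 0.1 rad, its shoulders within 1.8 mm of the lip, pressing the sprung strip with more than 5 N, still, the fingers on it with more than 2 N, and the door still open past 1.2 rad (value of joint door above 1.2 rad and x of holder_foot in the frame of slot between -0.004 and 0.004 m and y of holder_foot in the frame of slot between -0.009 and 0.009 m and z of holder_foot in the frame of slot below -0.0202 m and angle between holder_foot's own z axis and vertical below 0.1 rad and contact force between holder and seat above 5 N and contact force between the fingers and holder above 2 N and linear speed of holder below 0.02 m/s); the arm keeps its last pose, push and grip.
It fails at once if the blue holder, a specimen or another bystander is moved more than 25 mm (distance of any of spare, puck0, puck1, puck2, bottle, testblock, mug from where it was at the start of the episode above 0.025 m).
It fails at once if the holder is forced: pressed on the cabinet with more than 80 N (contact force between holder and cabinet above 80 N).
It also fails if it takes over 56 s, if anything falls off the work surface, if the arm or the gripper's body presses on something with over 40 N, if the wrist force passes 120 N, or if a joint passes its speed limit or range.

## Working session

There is one attempt and no reset: what is moved stays moved. The work goes in short steps, Python scripts to look and compute and a tool call to move; the robot and the scene stay as the last step left them, time stands still between calls to the robot, and variables do not carry over. Pictures are saved under pics/ and viewed, at most 10 in all, crops included, and the job is handed in when it is done.

Besides the shell and the picture viewer there is one more tool, called after "Call:" by a JSON object that holds its "op" and its "data". play_rows: Moves the arm, as the interface text tells. Its arguments: {"type":"object","properties":{"steps":{"type":"array","items":{"type":"array","items":{"type":"array","items":{"type":"number"}}}},"gripper":{"type":"number"},"squeeze":{"type":"number"}},"required":["steps"]}

```bash
mkdir -p pics; cat > h.py <<'E'
import numpy as np, cv2
from scipy.spatial.transform import Rotation as R
from workcell import bot
def cam(n,fn=None):
    c=bot.camera(n)
    if fn: cv2.imwrite('pics/'+fn,c['img'])
    c['R']=R.from_euler('xyz',c['attitude'],degrees=True).as_matrix(); c['f']=200/np.tan(np.radians(c['vfov']/2)); return c
def ray(c,u,v):
    d=c['R']@np.array([(u-c['cx'])/c['f'],(v-c['cy'])/c['f'],1.]); return np.array(c['xyz']),d
def onz(c,u,v,z):
    o,d=ray(c,u,v); return o+d*(z-o[2])/d[2]
def proj(c,p):
    q=c['R'].T@(np.array(p)-c['xyz']); return q[:2]/q[2]*c['f']+[c['cx'],c['cy']]
def tri(c1,p1,c2,p2):
    o1,d1=ray(c1,*p1);o2,d2=ray(c2,*p2)
    s=np.linalg.lstsq(np.c_[d1,-d2],o2-o1,rcond=None)[0]
    a,b=o1+s[0]*d1,o2+s[1]*d2; return (a+b)/2,np.linalg.norm(a-b)
E
python3 - <<'E'
from h import *
print(bot.get_obs(),bot.hold_point_z)
for n in('side','top'):
    c=cam(n,n+'0.png');print({k:c[k] for k in('vfov','cx','cy','xyz','attitude')});print(c['R'])
E
```

```text
{'time': 0.0, 'q': array([-6.99581670e+01,  5.01283452e+00,  1.00335397e+01,  9.51002147e+01,
       -5.93700478e-04,  9.00011835e+01]), 'qd': array([ 0.0711382 , -0.08589186,  0.00877163,  0.02145401, -0.03939274,
        0.1074342 ]), 'joint_efforts': array([-7.70757033e-04, -5.20380092e+01,  4.64811158e+01,  1.59479119e-02,
       -2.09600444e-05, -2.11472457e-05]), 'ee_pos': array([ 0.18840413, -0.51647112,  0.23055825]), 'tcp_rot': array([-1.79920490e+02,  5.95342231e-04,  2.00406504e+01]), 'wrist_force': array([-0.41233801, -0.16238977,  0.80759376]), 'torque': array([0.01935358, 0.03090789, 0.03677661]), 'grasp_force': 0.0, 'opening': 0.08561021325127283} 0.0187
{'vfov': 54.063529891603984, 'cx': 328.2486794381586, 'cy': 198.7908065092728, 'xyz': array([0.47891834, 0.70396617, 0.87248155]), 'attitude': array([-138.39443134,    0.88538563, -174.83026774])}
[[-0.99581323 -0.05715707  0.07133778]
 [-0.09009571  0.7456164  -0.66025673]
 [-0.01545228 -0.66391961 -0.74764428]]
{'vfov': 52.673391256473536, 'cx': 315.0250495256162, 'cy': 203.85158128994175, 'xyz': array([0.42585819, 0.04490881, 1.3073055 ]), 'attitude': array([-1.74069073e+02,  1.01581303e-01, -8.97517968e+01])}
[[ 0.00433194 -0.99463865  0.10332083]
 [-0.99998905 -0.00412557  0.00221104]
 [-0.00177293 -0.10332927 -0.99464562]]
```

View pics/side0.png

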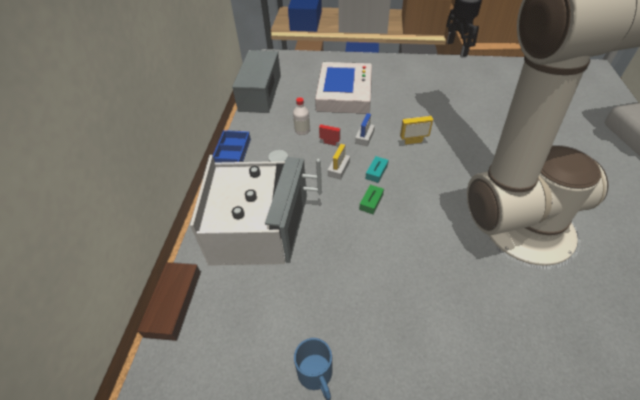

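View pics/top0.png

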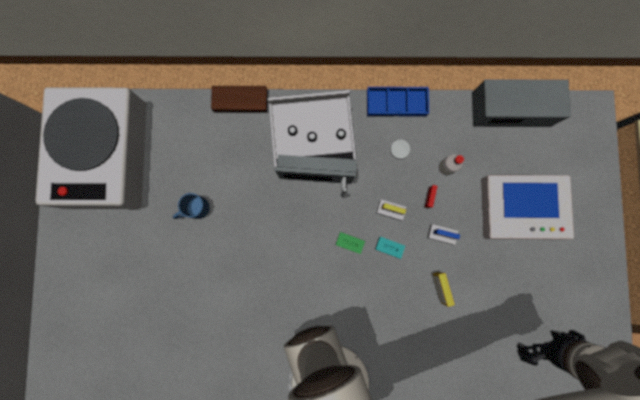

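The side view shows the cabinet at (245,210), with the door post at about (318,175). There are two yellow candidates. In the top view, (392,210) is small and sits in an aluminium stand, while (446,290) is larger, free-standing and has no stand. The first fits the description. I'll check it in enlarged crops.

```bash
python3 - <<'E'
from h import *
t=cam('top');s=cam('side')
a=cv2.resize(t['img'][80:310,260:470],None,fx=2.6,fy=2.6,interpolation=cv2.INTER_CUBIC)
b=cv2.resize(s['img'][90:270,190:450],None,fx=3,fy=3,interpolation=cv2.INTER_CUBIC)
cv2.imwrite('pics/tc.png',a);cv2.imwrite('pics/sc.png',b)
for n,c in(('top',t),('side',s)):
    h=cv2.cvtColor(c['img'],cv2.COLOR_BGR2HSV)
    m=cv2.inRange(h,(20,110,90),(34,255,255))
    for k in cv2.findContours(m,0,2)[0]:
        if cv2.contourArea(k)>25: 
            r=cv2.minAreaRect(k);print(n,r)
            if n=='top':
                bx=cv2.boxPoints(r); print([onz(c,*p,0.078).round(4)[:2].tolist() for p in bx], onz(c,*r[0],0.078))
E
```

```text
top ((445.8013916015625, 289.1625671386719), (34.202552795410156, 8.49686050415039), 75.46554565429688)
[[0.3442, -0.3208], [0.3507, -0.3457], [0.2533, -0.3684], [0.2469, -0.3437]] [ 0.29857909 -0.34471476  0.078     ]
top ((393.9068908691406, 208.33523559570312), (22.803260803222656, 4.657003402709961), 15.52410888671875)
[[0.5431, -0.1579], [0.5569, -0.1619], [0.5385, -0.2288], [0.5247, -0.2247]] [ 0.54078528 -0.19336088  0.078     ]
side ((337.09686279296875, 155.5089111328125), (7.409286975860596, 25.625751495361328), 19.29004669189453)
side ((416.85491943359375, 129.51705932617188), (25.17928695678711, 33.007652282714844), 83.2901611328125)
```

View pics/tc.png

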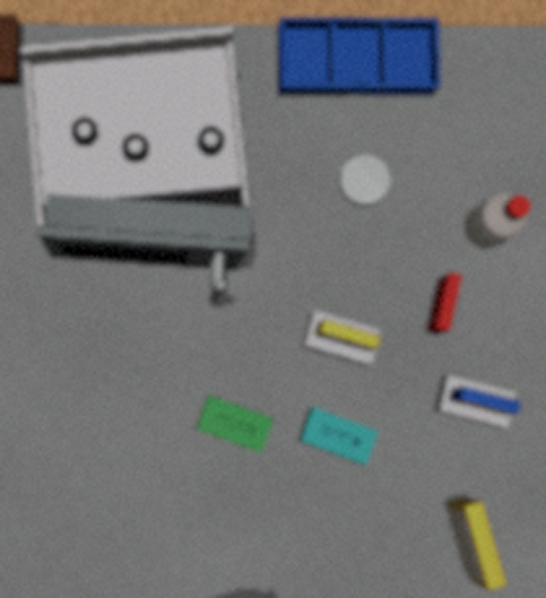

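View pics/sc.png

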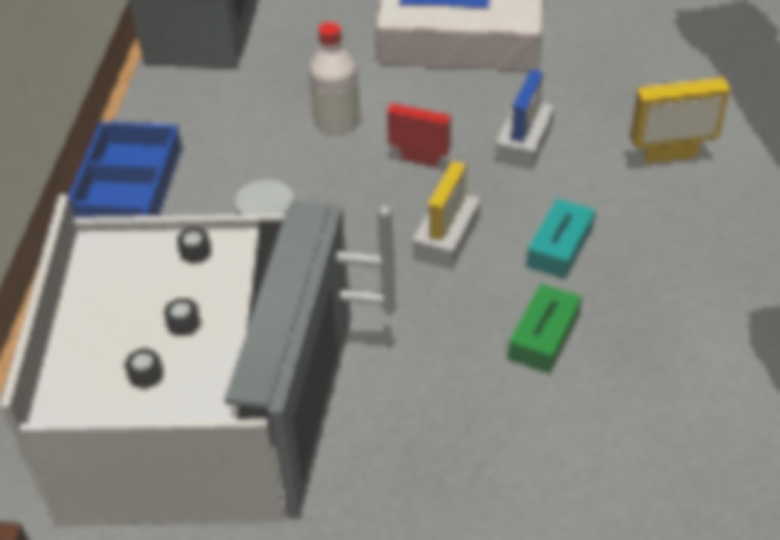

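```bash
python3 - <<'E'
from h import *
t=cam('top');s=cam('side')
p=onz(s,190+385/3,90+211/3,.187);print('post side',p,'in top crop',(proj(t,p)-[260,80])*2.6, (proj(t,p-[0,0,.1])-[260,80])*2.6)
print('tri',tri(s,(190+385/3,90+211/3),t,(260+219/2.6,80+290/2.6)))
T=lambda u,v,z:onz(t,260+u/2.6,80+v/2.6,z).round(4)
S=lambda u,v,z:onz(s,190+u/3,90+v/3,z).round(4)
print('cab back wall corners T z.17',T(20,48,.17),T(233,28,.17))
print('S back corners',S(3,402,.17),S(65,195,.17))
print('door top T: outer corners z.156', T(42,240,.156),T(252,250,.156),'hood inner',T(47,197,.156),T(252,208,.156))
print('S door outer top', S(277,410,.156),S(343,208,.156),'hood inner',S(230,402,.156),S(297,203,.156))
print('pucks T',T(84,129,.146),T(135,146,.146),T(211,138,.146))
for n in [(150,400)]: pass
E
```

```text
post side [ 0.58155697 -0.03077055  0.187     ] in top crop [215.87452323 285.96087999] [210.13672614 297.70382763]
tri (array([ 0.57988456, -0.0343628 ,  0.18338733]), np.float64(0.004378860048683444))
cab back wall corners T z.17 [0.8517 0.1865 0.17  ] [ 0.8758 -0.0519  0.17  ]
S back corners [0.8515 0.1842 0.17  ] [ 0.8716 -0.0488  0.17  ]
door top T: outer corners z.156 [0.6366 0.1602 0.156 ] [ 0.6263 -0.0731  0.156 ] hood inner [0.6853 0.1553 0.156 ] [ 0.6737 -0.0734  0.156 ]
S door outer top [0.6451 0.1649 0.156 ] [ 0.6242 -0.0651  0.156 ] hood inner [0.6827 0.16   0.156 ] [ 0.6664 -0.0687  0.156 ]
pucks T [0.7661 0.1154 0.146 ] [0.7466 0.0575 0.146 ] [ 0.7562 -0.0285  0.146 ]
```

```bash
cat >> h.py <<'E'
def plan(xy,z,psi,n,frm=None):
    o=bot.get_obs(); p0=np.array(o['ee_pos']) if frm is None else np.array(frm[:3]); y0=o['tcp_rot'][2] if frm is None else frm[3]
    d=np.radians((psi-y0+180)%360-180)
    M=np.zeros((2,2))
    for k in range(n):
        a=np.radians(y0)+d*k/n; M+=[[np.cos(a),np.sin(a)],[np.sin(a),-np.cos(a)]]
    t=np.linalg.solve(M,np.array(xy)-p0[:2]); print('rows',n,'x',t.round(5),(p0[2]-z)/n,-d/n,'q6',o['q'][5])
E
python3 - <<'E'
from h import *
plan((.581,-.032),.231,70,20)
E
```

```text
rows 20 x [ 0.03194 -0.00405] 3.9413985811462274e-06 -0.04359485566267077 q6 89.99843896374306
```

Call:
{"op": "play_rows", "data": {"steps": [[[0.0319,-0.004,0,-0.0436],[0.0319,-0.004,0,-0.0436],[0.0319,-0.004,0,-0.0436],[0.0319,-0.004,0,-0.0436],[0.0319,-0.004,0,-0.0436]]], "gripper": 0.045}}

```text
time: 0.72
ee_pos: [0.3254, -0.4304, 0.2312]
tcp_rot: [180.0, 0.0, 32.6]
wrist_force: [0.9, -0.9, -0.1]
opening: 0.0451
grasp_force: 0.0
```

Call:
{"op": "play_rows", "data": {"steps": [[[0.0319,-0.004,0,-0.0436],[0.0319,-0.004,0,-0.0436],[0.0319,-0.004,0,-0.0436],[0.0319,-0.004,0,-0.0436],[0.0319,-0.004,0,-0.0436]]]}}

```text
time: 1.13
ee_pos: [0.4394, -0.3172, 0.2312]
tcp_rot: [-180.0, -0.0, 45.1]
wrist_force: [-0.1, -0.7, -0.2]
opening: 0.0451
grasp_force: 0.0
```

Call:
{"op": "play_rows", "data": {"steps": [[[0.0319,-0.004,0,-0.0436],[0.0319,-0.004,0,-0.0436],[0.0319,-0.004,0,-0.0436],[0.0319,-0.004,0,-0.0436],[0.0319,-0.004,0,-0.0436]]]}}

```text
time: 1.55
ee_pos: [0.5261, -0.1822, 0.2312]
tcp_rot: [-180.0, 0.0, 57.6]
wrist_force: [0.4, -0.5, -0.0]
opening: 0.0449
grasp_force: 0.0
```

Call:
{"op": "play_rows", "data": {"steps": [[[0.0319,-0.004,0,-0.0436],[0.0319,-0.004,0,-0.0436],[0.0319,-0.004,0,-0.0436],[0.0319,-0.004,0,-0.0436],[0.0319,-0.004,0,-0.0436]]]}}

```text
time: 1.97
ee_pos: [0.5816, -0.0316, 0.2311]
tcp_rot: [-180.0, 0.0, 70.1]
wrist_force: [0.4, -1.2, 0.5]
opening: 0.0447
grasp_force: 0.0
```

```bash
python3 - <<'E'
from h import *
s=cam('side');t=cam('top');o=bot.get_obs();print(o['ee_pos'],o['tcp_rot'],o['q'],o['opening'],o['time'])
a=cv2.resize(s['img'][90:240,240:400],None,fx=3.6,fy=3.6,interpolation=cv2.INTER_CUBIC)
b=cv2.resize(t['img'][110:240,300:400],None,fx=3,fy=3,interpolation=cv2.INTER_CUBIC)
w=np.zeros((540,876,3),'uint8');w[:,:576]=a;w[:390,576:]=b
cv2.imwrite('pics/a1.png',w[:,:800])
for nm,c in(('s',s),('t',t)): print(nm,'tcp',proj(c,o['ee_pos']))
E
```

```text
[ 0.58189436 -0.02932167  0.23074325] [-1.79957749e+02 -4.10695373e-02  7.03350169e+01] [-2.90989033e+00  9.58063538e+00  1.50967109e+01  9.55446930e+01
  5.15060446e-02  1.06755065e+02] 0.045282784350638976 2.0667
s tcp [317.52889986 147.70926622]
t tcp [343.58190259 187.62293856]
```

View pics/a1.png

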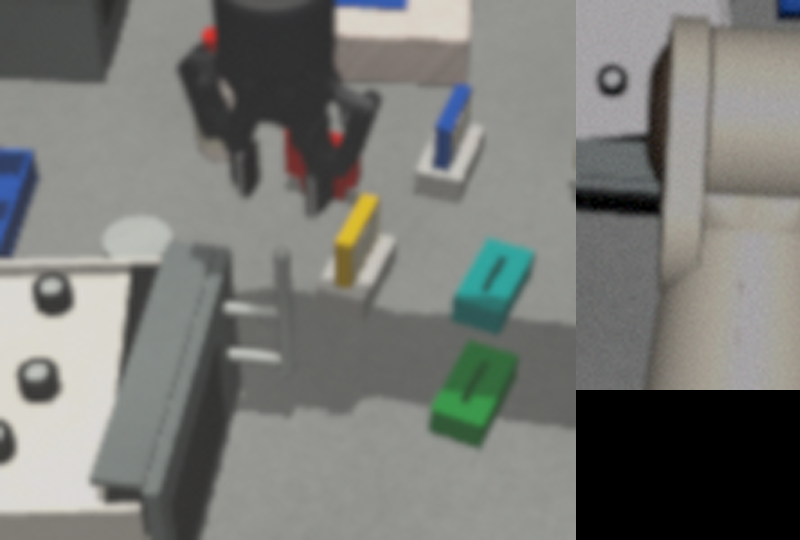

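The crop shows the open fingertips at (242,190) and (317,210), straddling the line down to the post top at (283,252). They are aligned, so I'll descend and grip.

Call:
{"op": "play_rows", "data": {"steps": [[[0,0,0.017,0],[0,0,0.017,0],[0,0,0.017,0],[0,0,0.017,0],[0,0,0.017,0]]]}}

```text
time: 2.48
ee_pos: [0.5809, -0.0336, 0.1454]
tcp_rot: [-180.0, 0.0, 70.0]
wrist_force: [0.2, -0.2, 0.8]
opening: 0.045
grasp_force: 0.0
```

Call:
{"op": "play_rows", "data": {"steps": [[[0,0,0,0],[0,0,0,0],[0,0,0,0],[0,0,0,0],[0,0,0,0]]], "gripper": 0, "squeeze": 40}}

```text
time: 2.9
ee_pos: [0.5814, -0.0335, 0.1473]
tcp_rot: [179.9, 0.0, 70.0]
wrist_force: [-1.7, -2.0, 0.8]
opening: 0.0109
grasp_force: 39.7
```

```bash
python3 - <<'E'
from h import *
o=bot.get_obs();print(o)
h=np.array([.653,.168]);p0=o['ee_pos'][:2];v=p0-h;print(np.hypot(*v))
# rows: arc 80 deg in 40 rows with 40deg turn
n=40;psi=70.1;a=0;P=h+v
for k in range(n):
    b=-np.radians(82)*(k+1)/n; Q=h+np.array([[np.cos(b),-np.sin(b)],[np.sin(b),np.cos(b)]])@v
    d=Q-P;P=Q;y=np.radians(psi);print(k,(np.array([[np.cos(y),np.sin(y)],[np.sin(y),-np.cos(y)]])@d).round(4)); psi-=1.0
print(P,psi)
E
```

```text
{'time': 2.9, 'q': array([-3.28573969e+00,  8.46685304e+00,  4.60671767e+00,  8.60812535e+01,
       -2.71805623e-02,  1.06728754e+02]), 'qd': array([-0.00880484, -0.05624447, -0.00037343, -0.17184179, -0.09133695,
        0.03224317]), 'joint_efforts': array([ 1.19969878e+00, -5.62807560e+01,  4.73453164e+01, -4.56942637e-01,
        5.51894009e-01,  2.46126659e-02]), 'ee_pos': array([ 0.58138177, -0.03351251,  0.14731358]), 'tcp_rot': array([1.79936046e+02, 9.15951926e-03, 6.99854869e+01]), 'wrist_force': array([-1.66152574, -1.95950504,  0.80675592]), 'torque': array([-0.40830362,  0.2846868 ,  0.02834848]), 'grasp_force': 39.66881990432739, 'opening': 0.010880489628934122}
0.21386084557309143
0 [ 0.0001 -0.0077]
1 [ 0.0002 -0.0076]
2 [ 0.0004 -0.0076]
3 [ 0.0005 -0.0076]
4 [ 0.0007 -0.0076]
5 [ 0.0008 -0.0076]
6 [ 0.0009 -0.0076]
7 [ 0.0011 -0.0076]
8 [ 0.0012 -0.0076]
9 [ 0.0013 -0.0075]
10 [ 0.0015 -0.0075]
11 [ 0.0016 -0.0075]
12 [ 0.0018 -0.0074]
13 [ 0.0019 -0.0074]
14 [ 0.002  -0.0074]
15 [ 0.0022 -0.0073]
16 [ 0.0023 -0.0073]
17 [ 0.0024 -0.0073]
18 [ 0.0026 -0.0072]
19 [ 0.0027 -0.0072]
20 [ 0.0028 -0.0071]
21 [ 0.003  -0.0071]
22 [ 0.0031 -0.007 ]
23 [ 0.0032 -0.0069]
24 [ 0.0033 -0.0069]
25 [ 0.0035 -0.0068]
26 [ 0.0036 -0.0068]
27 [ 0.0037 -0.0067]
28 [ 0.0038 -0.0066]
29 [ 0.004  -0.0065]
30 [ 0.0041 -0.0065]
31 [ 0.0042 -0.0064]
32 [ 0.0043 -0.0063]
33 [ 0.0044 -0.0062]
34 [ 0.0045 -0.0062]
35 [ 0.0047 -0.0061]
36 [ 0.0048 -0.006 ]
37 [ 0.0049 -0.0059]
38 [ 0.005  -0.0058]
39 [ 0.0051 -0.0057]
[0.44348127 0.21087612] 30.099999999999994
```

Call:
{"op": "play_rows", "data": {"steps": [[[0.0001,-0.0077,0,0.0175],[0.0002,-0.0076,0,0.0175],[0.0004,-0.0076,0,0.0175],[0.0005,-0.0076,0,0.0175],[0.0007,-0.0076,0,0.0175]]]}}

```text
time: 3.32
ee_pos: [0.5461, -0.0166, 0.1472]
tcp_rot: [179.9, -0.1, 64.9]
wrist_force: [2.0, 0.0, 4.8]
opening: 0.0107
grasp_force: 40.3
```

Call:
{"op": "play_rows", "data": {"steps": [[[0.0008,-0.0076,0,0.0175],[0.0009,-0.0076,0,0.0175],[0.0011,-0.0076,0,0.0175],[0.0012,-0.0076,0,0.0175],[0.0013,-0.0075,0,0.0175]]]}}

```text
time: 3.73
ee_pos: [0.5146, 0.0053, 0.1472]
tcp_rot: [179.9, -0.1, 59.9]
wrist_force: [1.8, -1.2, 4.5]
opening: 0.0105
grasp_force: 40.3
```

Forces are small, so I'll continue the arc.

Call:
{"op": "play_rows", "data": {"steps": [[[0.0015,-0.0075,0,0.0175],[0.0016,-0.0075,0,0.0175],[0.0018,-0.0074,0,0.0175],[0.0019,-0.0074,0,0.0175],[0.002,-0.0074,0,0.0175]]]}}

```text
time: 4.15
ee_pos: [0.4877, 0.0324, 0.1472]
tcp_rot: [179.9, -0.0, 54.9]
wrist_force: [1.5, -1.6, 6.5]
opening: 0.0106
grasp_force: 40.4
```

Call:
{"op": "play_rows", "data": {"steps": [[[0.0022,-0.0073,0,0.0175],[0.0023,-0.0073,0,0.0175],[0.0024,-0.0073,0,0.0175],[0.0026,-0.0072,0,0.0175],[0.0027,-0.0072,0,0.0175]]]}}

```text
time: 4.57
ee_pos: [0.4665, 0.0643, 0.1472]
tcp_rot: [179.9, -0.1, 49.9]
wrist_force: [2.9, 0.8, 4.4]
opening: 0.0108
grasp_force: 40.3
```

Call:
{"op": "play_rows", "data": {"steps": [[[0.0028,-0.0071,0,0.0175],[0.003,-0.0071,0,0.0175],[0.0031,-0.007,0,0.0175],[0.0032,-0.0069,0,0.0175],[0.0033,-0.0069,0,0.0175]]]}}

```text
time: 4.98
ee_pos: [0.4508, 0.099, 0.1472]
tcp_rot: [179.9, -0.1, 44.8]
wrist_force: [3.3, -0.7, 5.1]
opening: 0.0109
grasp_force: 40.3
```

Call:
{"op": "play_rows", "data": {"steps": [[[0.0035,-0.0068,0,0.0175],[0.0036,-0.0068,0,0.0175],[0.0037,-0.0067,0,0.0175],[0.0038,-0.0066,0,0.0175],[0.004,-0.0065,0,0.0175]]]}}

```text
time: 5.4
ee_pos: [0.4416, 0.1361, 0.1471]
tcp_rot: [180.0, -0.1, 39.8]
wrist_force: [3.9, -1.0, 5.0]
opening: 0.0107
grasp_force: 40.3
```

Call:
{"op": "play_rows", "data": {"steps": [[[0.0041,-0.0065,0,0.0175],[0.0042,-0.0064,0,0.0175],[0.0043,-0.0063,0,0.0175],[0.0044,-0.0062,0,0.0175],[0.0045,-0.0062,0,0.0175]]]}}

```text
time: 5.82
ee_pos: [0.4392, 0.1741, 0.1471]
tcp_rot: [180.0, -0.1, 34.8]
wrist_force: [4.9, -1.4, 5.5]
opening: 0.0105
grasp_force: 40.4
```

Call:
{"op": "play_rows", "data": {"steps": [[[0.0047,-0.0061,0,0.0175],[0.0048,-0.006,0,0.0175],[0.0049,-0.0059,0,0.0175],[0.005,-0.0058,0,0.0175],[0.0051,-0.0057,0,0.0175]]]}}

```text
time: 6.23
ee_pos: [0.4438, 0.212, 0.1471]
tcp_rot: [180.0, -0.1, 29.8]
wrist_force: [-4.5, -0.2, 7.1]
opening: 0.0108
grasp_force: 40.7
```

Call:
{"op": "play_rows", "data": {"steps": [[[0,0,0,0],[0,0,0,0],[0,0,0,0],[0,0,0,0],[0,0,0,0]]], "gripper": 0.035}}

```text
time: 6.65
ee_pos: [0.4438, 0.2113, 0.1462]
tcp_rot: [-180.0, 0.0, 29.9]
wrist_force: [-0.1, 0.1, 0.1]
opening: 0.035
grasp_force: 0.0
```

Call:
{"op": "play_rows", "data": {"steps": [[[0,0,-0.01,0],[0,0,-0.02,0],[0,0,-0.02,0],[0,0,-0.02,0],[0,0,-0.02,0]]]}}

```text
time: 7.07
ee_pos: [0.444, 0.2114, 0.238]
tcp_rot: [-180.0, -0.0, 29.9]
wrist_force: [0.0, 1.1, -0.1]
opening: 0.0355
grasp_force: 0.0
```

```bash
python3 - <<'E'
from h import *
o=bot.get_obs();print(o['ee_pos'],o['q'])
plan((.5408,-.1934),.20,74.6,15)
E
```

```text
[0.44396173 0.21139006 0.23802545] [ 2.54586921e+01 -2.87635153e+00  2.85785817e+00  9.57071113e+01
  4.34475168e-03  1.75573618e+02]
rows 15 x [-0.01725  0.02264] 0.0025350301831376394 -0.052028178649558145 q6 175.57361836942667
```

Call:
{"op": "play_rows", "data": {"steps": [[[-0.0172,0.0226,0,-0.052],[-0.0172,0.0226,0,-0.052],[-0.0172,0.0226,0,-0.052],[-0.0172,0.0226,0,-0.052],[-0.0172,0.0226,0,-0.052]]]}}

```text
time: 7.48
ee_pos: [0.4402, 0.0687, 0.2373]
tcp_rot: [180.0, -0.0, 45.0]
wrist_force: [1.0, -1.0, -0.4]
opening: 0.0349
grasp_force: 0.0
```

Call:
{"op": "play_rows", "data": {"steps": [[[-0.0172,0.0226,0,-0.052],[-0.0172,0.0226,0,-0.052],[-0.0172,0.0226,0,-0.052],[-0.0172,0.0226,0,-0.052],[-0.0172,0.0226,0,-0.052]]]}}

```text
time: 7.9
ee_pos: [0.4735, -0.0693, 0.2374]
tcp_rot: [179.9, -0.0, 59.8]
wrist_force: [0.5, -0.4, 0.4]
opening: 0.0349
grasp_force: 0.0
```

Call:
{"op": "play_rows", "data": {"steps": [[[-0.0172,0.0226,0.008,-0.052],[-0.0172,0.0226,0.016,-0.052],[-0.0172,0.0226,0.02,-0.052],[-0.0172,0.0226,0.02,-0.052],[-0.0172,0.0226,0.02,-0.052]]]}}

```text
time: 8.32
ee_pos: [0.5413, -0.1941, 0.1524]
tcp_rot: [179.9, 0.0, 74.7]
wrist_force: [0.7, 0.9, 1.0]
opening: 0.0351
grasp_force: 0.0
```

```bash
python3 - <<'E'
from h import *
s=cam('side');t=cam('top');o=bot.get_obs();print(o['ee_pos'],o['tcp_rot'],o['q'],o['opening'],o['time'])
a=cv2.resize(s['img'][90:240,190:390],None,fx=4,fy=4,interpolation=cv2.INTER_CUBIC)
cv2.imwrite('pics/a2.png',a);cv2.imwrite('pics/t2.png',t['img'])
print('tcp',(proj(s,o['ee_pos'])-[190,90])*4)
h=cv2.cvtColor(s['img'],cv2.COLOR_BGR2HSV)
m=cv2.inRange(h,(20,110,90),(34,255,255))
for k in cv2.findContours(m,0,2)[0]:
    if cv2.contourArea(k)>25: r=cv2.minAreaRect(k);print(r,[(p-np.array([190,90]))*4 for p in cv2.boxPoints(r)])
e=.0335*np.array([.265,.964,0])
for x in (1,-1): print('model top corner',(proj(s,np.array([.5408,-.1934,.078])+x*e/.0335*.035)-[190,90])*4)
E
```

```text
[ 0.54068871 -0.19479325  0.14831361] [-1.79706940e+02 -5.68357206e-04  7.45460009e+01] [-1.98017705e+01  7.77666837e+00  3.94735398e+00  8.64629457e+01
 -2.16501269e-02  8.56522823e+01] 0.035101690557864274 8.4167
tcp [595.18210973 169.71393963]
((336.94097900390625, 155.454345703125), (7.739637851715088, 25.625751495361328), 19.29004669189453) [array([556.22277832, 305.07794189]), array([590.08459473, 208.32965088]), array([619.30505371, 218.55682373]), array([585.4432373 , 315.30511475])]
((416.8037414550781, 129.5819091796875), (25.29612922668457, 32.890811920166016), 83.2901611328125) [array([835.97265625, 115.76794434]), array([966.63476562, 100.39590454]), array([978.45727539, 200.8873291 ]), array([847.79516602, 216.25939941])]
model top corner [578.77679136 273.54062562]
model top corner [609.60655568 215.61121771]
```

View pics/a2.png

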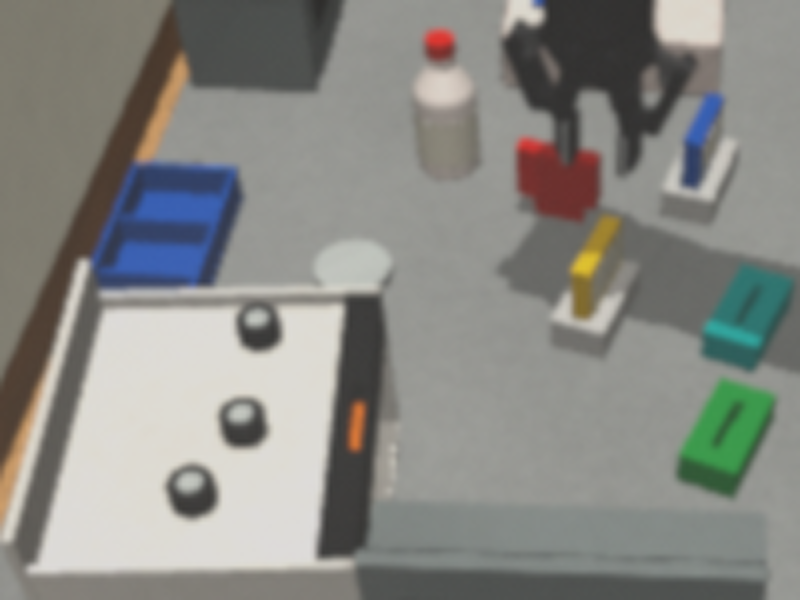

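The side crop shows the door open and square, with the orange strip in the slot at (357,427) and the holder in its stand between the fingers. Next I'll locate the strip in both views and plan the grasp.

```bash
python3 - <<'E'
from h import *
C={}
for n in('top','side'):
    c=cam(n);C[n]=c;h=cv2.cvtColor(c['img'],cv2.COLOR_BGR2HSV);w=np.clip(c['img'][...,2].astype(float)-c['img'][...,0]-25,0,None)
    m=cv2.inRange(h,(4,120,60),(18,255,255)); 
    for k in cv2.findContours(m,0,2)[0]:
        x,y,W,H=cv2.boundingRect(k); q=onz(c,x+W/2-.5,y+H/2-.5,.123)
        if .6<q[0]<.75 and -.1<q[1]<.2:
            sl=np.s_[y-3:y+H+3,x-3:x+W+3]; ww=w[sl]; vv,uu=np.mgrid[sl]
            ctr=(ww*uu).sum()/ww.sum(),(ww*vv).sum()/ww.sum()
            print(n,(x,y,W,H),ctr,onz(c,*ctr,.123)); 
            if n=='top': print(ww.astype(int)); print(onz(c,x-.5,y,.123),onz(c,x+W-.5,y,.123))
t=C['top'];g=t['img'][...,:].mean(2)
for u in (285,300,312,325,340): print(u,g[140:182,u].astype(int))
for v in (150,160,166,170): print(v,onz(t,312,v,.14))
plan((.540,-.1934),.037,74.6,5)
E
```

```text
top (305, 158, 20, 6) (np.float64(314.557560137457), np.float64(160.35853379152348)) [0.6791993  0.04949933 0.123     ]
[[ 0  0  0  0  0  0  0  0  0  0  0  0  0  0  0  0  0  0  0  0  0  0  0  0
   0  0]
 [ 0  0  0  0  0  0  0  0  0  0  0  0  0  0  0  0  0  0  0  0  0  0  0  0
   0  0]
 [ 0  0  0  0  0  0  0  0  0  0  0  0  0  0  0  0  0  0  0  0  0  0  0  0
   0  0]
 [ 0  0  0  0  0  0  0  0  0  0  0  0  0  3 10  8 16 17 24 28 25 19  0  0
   0  0]
 [ 0  0  0  0  0 12 15 21 23 22 32 34 34 39 47 51 49 57 64 60 58 39 16  0
   0  0]
 [ 0  0  0  0 29 43 56 64 66 59 61 59 62 62 65 67 65 71 69 70 59 45 13  0
   0  0]
 [ 0  0  0 11 49 61 70 73 74 70 61 61 54 56 52 54 50 53 49 49 43 21  0  0
   0  0]
 [ 0  0  0  8 31 46 52 53 51 45 40 34 30 31 19 18 15 10 11  7  4  0  0  0
   0  0]
 [ 0  0  0  0  3 12 17 15 12  5  0  4  0  0  0  0  0  0  0  0  0  0  0  0
   0  0]
 [ 0  0  0  0  0  0  0  0  0  0  0  0  0  0  0  0  0  0  0  0  0  0  0  0
   0  0]
 [ 0  0  0  0  0  0  0  0  0  0  0  0  0  0  0  0  0  0  0  0  0  0  0  0
   0  0]
 [ 0  0  0  0  0  0  0  0  0  0  0  0  0  0  0  0  0  0  0  0  0  0
[... 636 characters left out ...]

  34  52  85  85  66  41  17  57  97 122 126 126 121 113 110 108 111 110
 112 113 114 115 117 114]
325 [169 165 166 167 168 166 166 170 170 166 166 167 159 139 100  55  25  25
  35  36  35  29  14  38  70 101 120 128 130 138 131 114 111 111 117 110
 117 116 113 114 115 113]
340 [138 163 167 167 166 165 168 168 165 169 164 156 128  81  44  20  23  32
  27  27  23  22  52  96 119 125 123 122 122 120 115 112 113 117 115 117
 116 115 117 115 111 116]
150 [0.70655617 0.05710512 0.14      ]
160 [0.67660404 0.0569522  0.14      ]
166 [0.65870742 0.05686082 0.14      ]
170 [0.64680729 0.05680006 0.14      ]
rows 5 x [-1.5e-04 -6.0e-05] 0.02300346205546811 -0.0004181205552986311 q6 85.88850521066057
```

Call:
{"op": "play_rows", "data": {"steps": [[[0,0,0.023,0],[0,0,0.023,0],[0,0,0.023,0],[0,0,0.023,0],[0,0,0.022,0]]]}}

```text
time: 8.93
ee_pos: [0.5412, -0.1916, 0.0393]
tcp_rot: [179.9, -0.0, 74.6]
wrist_force: [-0.2, -0.3, 0.3]
opening: 0.0347
grasp_force: 0.0
```

Call:
{"op": "play_rows", "data": {"steps": [[[0,0,0,0],[0,0,0,0],[0,0,0,0],[0,0,0,0],[0,0,0,0]]], "gripper": 0, "squeeze": 60}}

```text
time: 9.35
ee_pos: [0.5417, -0.1925, 0.0402]
tcp_rot: [179.9, 0.0, 74.6]
wrist_force: [0.4, 0.3, -0.9]
opening: 0.0156
grasp_force: 60.4
```

Call:
{"op": "play_rows", "data": {"steps": [[[0,0,-0.02,0],[0,0,-0.035,0],[0,0,-0.04,0],[0,0,-0.04,0],[0,0,-0.035,0]]]}}

```text
time: 9.77
ee_pos: [0.5408, -0.1923, 0.212]
tcp_rot: [179.9, 0.0, 74.6]
wrist_force: [1.9, -1.2, -0.1]
opening: 0.015
grasp_force: 60.7
```

Call:
{"op": "play_rows", "data": {"steps": [[[0,0,0,0],[0,0,0,0],[0,0,0,0],[0,0,0,0],[0,0,0,0]]]}}

```text
time: 10.18
ee_pos: [0.5404, -0.1921, 0.2069]
tcp_rot: [-179.9, -0.0, 74.6]
wrist_force: [0.8, 0.5, -0.9]
opening: 0.0154
grasp_force: 60.7
```

```bash
python3 - <<'E'
from h import *
o=bot.get_obs();print(o['ee_pos'],o['opening'],o['grasp_force'])
plan((.6768,.0495),.205,95.5,15)
E
```

```text
[ 0.54036507 -0.19212509  0.20689612] 0.015379966992310697 60.70312857627869
rows 15 x [0.01702 0.00751] 0.00012640819688918467 -0.02433526795719723 q6 85.84158152373782
```

Call:
{"op": "play_rows", "data": {"steps": [[[0.017,0.0075,0,-0.0243],[0.017,0.0075,0,-0.0243],[0.017,0.0075,0,-0.0243],[0.017,0.0075,0,-0.0243],[0.017,0.0075,0,-0.0243]]]}}

```text
time: 10.6
ee_pos: [0.5961, -0.1169, 0.2071]
tcp_rot: [-179.9, -0.0, 81.6]
wrist_force: [-0.1, 0.3, -1.9]
opening: 0.0152
grasp_force: 60.7
```

Call:
{"op": "play_rows", "data": {"steps": [[[0.017,0.0075,0,-0.0243],[0.017,0.0075,0,-0.0243],[0.017,0.0075,0,-0.0243],[0.017,0.0075,0,-0.0243],[0.017,0.0075,0,-0.0243]]]}}

```text
time: 11.02
ee_pos: [0.6417, -0.0359, 0.207]
tcp_rot: [-179.9, -0.0, 88.6]
wrist_force: [-0.5, -1.0, -1.2]
opening: 0.0153
grasp_force: 60.6
```

Call:
{"op": "play_rows", "data": {"steps": [[[0.017,0.0075,0,-0.0243],[0.017,0.0075,0,-0.0243],[0.017,0.0075,0,-0.0243],[0.017,0.0075,0,-0.0243],[0.017,0.0075,0,-0.0243]]]}}

```text
time: 11.43
ee_pos: [0.6772, 0.0498, 0.2069]
tcp_rot: [-179.9, -0.0, 95.5]
wrist_force: [-0.3, 0.3, -1.0]
opening: 0.0155
grasp_force: 60.6
```

Call:
{"op": "play_rows", "data": {"steps": [[[0,0,0.005,0],[0,0,0.005,0],[0,0,0.005,0],[0,0,0.005,0],[0,0,0,0]]]}}

```text
time: 11.85
ee_pos: [0.6766, 0.0481, 0.1866]
tcp_rot: [-179.9, 0.0, 95.4]
wrist_force: [-0.6, 0.1, -0.9]
opening: 0.0153
grasp_force: 60.6
```

```bash
python3 - <<'E'
from h import *
s=cam('side');O=[bot.get_obs()];o=O[0];print(o['ee_pos'],o['tcp_rot'],o['q'],o['opening'],o['time'],o['wrist_force'])
a=cv2.resize(s['img'][125:245,210:340],None,fx=5,fy=5,interpolation=cv2.INTER_CUBIC)
cv2.imwrite('pics/a3.png',a)
p=lambda q:((proj(s,q)-[210,125])*5).round(0)
y=np.radians(5.5);X=np.array([np.cos(y),np.sin(y),0]);Y=np.array([-np.sin(y),np.cos(y),0])
f=np.array(o['ee_pos'])+[0,0,-.031]
print('tcp',p(o['ee_pos']),'tongue bottom +-Y',p(f+.02*Y),p(f-.02*Y),'shoulder +-Y',p(f+[0,0,.022]+.035*Y),p(f+[0,0,.022]-.035*Y), 'block top front corners',p(f+[0,0,.072]+.035*Y-.008*X),p(f+[0,0,.072]-.035*Y-.008*X))
c=np.array([.6768,.0495,.14]);print('mouth corners',[p(c+a*.005*X+b*.028*Y) for a in(-1,1) for b in(1,-1)],'lip front',p(c-.009*X),p(c-.009*X+.12*Y),p(c-.009*X-.12*Y))
E
```

```text
[0.676718   0.04815706 0.18745904] [-1.79922034e+02  2.42404609e-03  9.54077317e+01] [ 4.07224056e+00  2.29296364e+01  2.66684530e+01  9.38167044e+01
 -4.24049607e-03  8.86645134e+01] 0.015219296189682383 11.9 [-0.52633123  0.76617331 -0.46521589]
tcp [331. 276.] tongue bottom +-Y [335. 349.] [341. 290.] shoulder +-Y [327. 341.] [339. 239.] block top front corners [332. 268.] [344. 165.]
mouth corners [array([347., 385.]), array([355., 303.]), array([327., 385.]), array([336., 303.])] lip front [359. 343.] [340. 533.] [375. 181.]
```

View pics/a3.png

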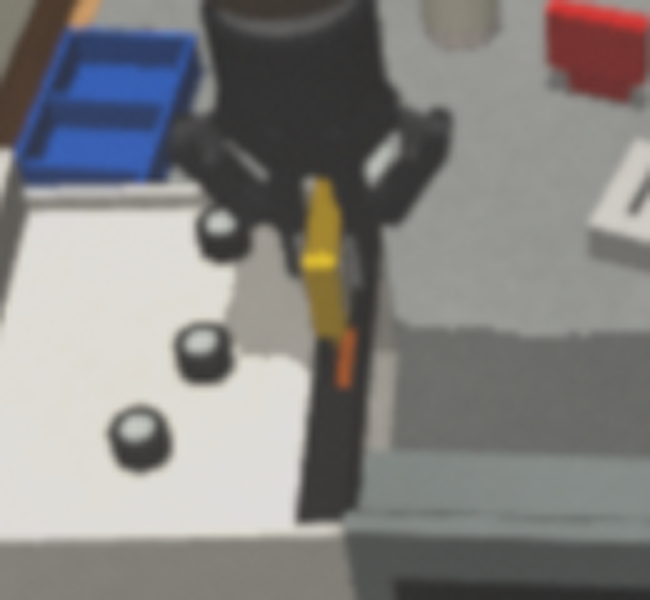

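The crop shows the yellow holder above the slot. Its end-face top edge is at (320,262) and its underside edge at (326,335). The strip is visible between (350,330) and (343,387). Across the slot the alignment is good. Along the lip the holder sits about 3–4 mm too far towards −y, so I'll shift it +3.5 mm and start lowering.

Call:
{"op": "play_rows", "data": {"steps": [[[0.0015,0,0.003,0],[0.002,0,0.003,0],[0,0,0.003,0],[0,0,0.003,0],[0,0,0.003,0]]]}}

```text
time: 12.32
ee_pos: [0.6769, 0.0525, 0.173]
tcp_rot: [-180.0, 0.0, 95.5]
wrist_force: [0.5, -0.2, -0.2]
opening: 0.0154
grasp_force: 60.6
```

Call:
{"op": "play_rows", "data": {"steps": [[[0,0,0.001,0],[0,0,0.001,0],[0,0,0.001,0],[0,0,0.001,0],[0,0,0.001,0]]]}}

```text
time: 12.73
ee_pos: [0.677, 0.0525, 0.1683]
tcp_rot: [180.0, 0.0, 95.5]
wrist_force: [-0.6, 1.0, -0.9]
opening: 0.0156
grasp_force: 60.6
```

Call:
{"op": "play_rows", "data": {"steps": [[[0,0,0.001,0],[0,0,0.001,0],[0,0,0.001,0],[0,0,0.001,0],[0,0,0.001,0]]]}}

```text
time: 13.15
ee_pos: [0.6769, 0.0525, 0.1632]
tcp_rot: [180.0, 0.0, 95.5]
wrist_force: [-0.0, 0.9, -0.6]
opening: 0.0154
grasp_force: 60.6
```

Call:
{"op": "play_rows", "data": {"steps": [[[0,0,0.001,0],[0,0,0.001,0],[0,0,0.001,0],[0,0,0.001,0],[0,0,0.001,0]]]}}

```text
time: 13.57
ee_pos: [0.6769, 0.0525, 0.1581]
tcp_rot: [-180.0, -0.0, 95.5]
wrist_force: [-0.0, -0.2, -0.6]
opening: 0.0156
grasp_force: 60.6
```

```bash
python3 - <<'E'
from h import *
s=cam('side');o=bot.get_obs();print(o['ee_pos'],o['wrist_force'],o['torque'],o['time'])
a=cv2.resize(s['img'][125:245,210:340],None,fx=5,fy=5,interpolation=cv2.INTER_CUBIC)
cv2.imwrite('pics/a4.png',a)
E
```

```text
[0.67687234 0.05248778 0.15795815] [ 0.75154157 -0.07039995 -0.0120092 ] [-0.05158359 -0.02231027  0.01901926] 13.6167
```

View pics/a4.png

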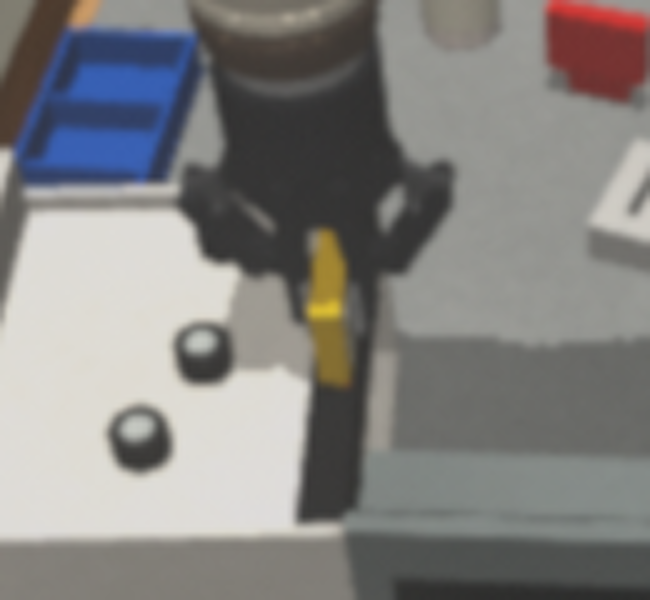

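The holder's underside edge is at (335,385), with its tongue in the slot and no contact force. I'll keep lowering it.

Call:
{"op": "play_rows", "data": {"steps": [[[0,0,0.001,0],[0,0,0.001,0],[0,0,0.001,0],[0,0,0.0005,0],[0,0,0,0]]]}}

```text
time: 14.03
ee_pos: [0.6769, 0.0525, 0.155]
tcp_rot: [180.0, -0.0, 95.5]
wrist_force: [-0.7, -0.0, 1.2]
opening: 0.0155
grasp_force: 60.9
```

Call:
{"op": "play_rows", "data": {"steps": [[[0,0,0.0005,0],[0,0,0.0005,0],[0,0,0.0005,0],[0,0,0,0],[0,0,0,0]]]}}

```text
time: 14.45
ee_pos: [0.677, 0.0525, 0.1535]
tcp_rot: [180.0, 0.0, 95.5]
wrist_force: [-0.9, -0.3, 3.7]
opening: 0.0153
grasp_force: 61.2
```

Call:
{"op": "play_rows", "data": {"steps": [[[0,0,0.0005,0],[0,0,0.0005,0],[0,0,0,0],[0,0,0,0],[0,0,0,0]]]}}

```text
time: 14.87
ee_pos: [0.677, 0.0525, 0.1525]
tcp_rot: [180.0, -0.0, 95.5]
wrist_force: [-0.0, -0.5, 3.8]
opening: 0.0154
grasp_force: 61.3
```

Call:
{"op": "play_rows", "data": {"steps": [[[0,0,0.0005,0],[0,0,0.0005,0],[0,0,0.0005,0],[0,0,0,0],[0,0,0,0]]]}}

```text
time: 15.28
ee_pos: [0.677, 0.0525, 0.151]
tcp_rot: [180.0, -0.0, 95.5]
wrist_force: [-1.2, 0.4, 5.8]
opening: 0.015
grasp_force: 61.6
```

Call:
{"op": "play_rows", "data": {"steps": [[[0,0,0.0005,0],[0,0,0.0005,0],[0,0,0,0],[0,0,0,0],[0,0,0,0]]]}}

```text
time: 15.7
ee_pos: [0.677, 0.0525, 0.1502]
tcp_rot: [180.0, 0.0, 95.5]
wrist_force: [-1.2, 0.0, 6.5]
opening: 0.0152
grasp_force: 61.8
```

Call:
{"op": "play_rows", "data": {"steps": [[[0,0,0.0004,0],[0,0,0.0003,0],[0,0,0,0],[0,0,0,0],[0,0,0,0]]]}}

```text
time: 16.12
ee_pos: [0.677, 0.0525, 0.1501]
tcp_rot: [179.9, 0.0, 95.5]
wrist_force: [-2.6, -0.3, 9.4]
opening: 0.0153
grasp_force: 62.3
```

Call:
{"op": "play_rows", "data": {"steps": [[[0,0,0.0003,0],[0,0,0.0003,0],[0,0,0,0],[0,0,0,0],[0,0,0,0]]]}}

```text
time: 16.53
ee_pos: [0.677, 0.0524, 0.15]
tcp_rot: [179.9, 0.0, 95.5]
wrist_force: [-3.7, 0.0, 13.0]
opening: 0.0153
grasp_force: 62.7
```

Call:
{"op": "play_rows", "data": {"steps": [[[0,0,0.0004,0],[0,0,0.0004,0],[0,0,0,0],[0,0,0,0],[0,0,0,0]]]}}

```text
time: 16.95
ee_pos: [0.6771, 0.0524, 0.15]
tcp_rot: [179.9, 0.0, 95.5]
wrist_force: [-4.3, -0.8, 16.7]
opening: 0.0154
grasp_force: 63.3
```

```bash
python3 - <<'E'
from h import *
s=cam('side');o=bot.get_obs();print(o['ee_pos'],o['tcp_rot'],o['wrist_force'],o['torque'],o['grasp_force'],o['time'])
a=cv2.resize(s['img'][125:245,210:340],None,fx=5,fy=5,interpolation=cv2.INTER_CUBIC)
cv2.imwrite('pics/a5.png',a)
E
```

```text
[0.67704852 0.05244806 0.14999382] [1.79863193e+02 4.61283655e-03 9.54692784e+01] [-5.23457338 -0.10802802 16.3464696 ] [-0.04759663  1.19439744 -0.01590549] 63.28365683555603 17.0
```

View pics/a5.png

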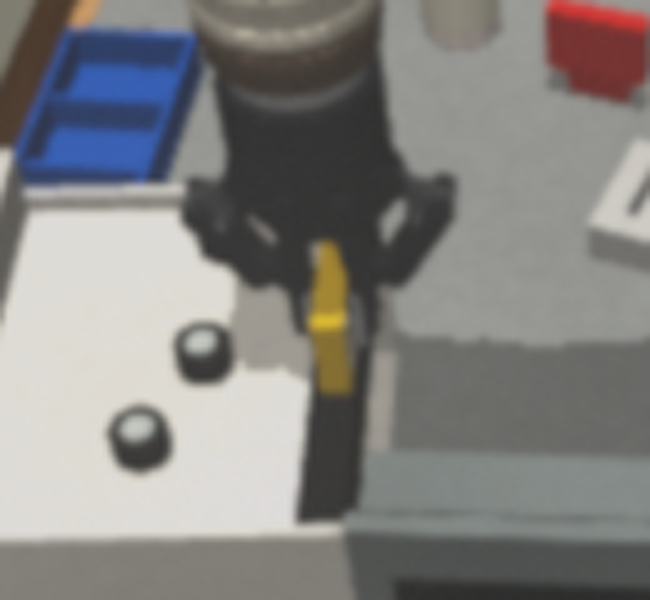

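The spring travelled about 4.8 mm, then the TCP stopped with force climbing at a constant height. The shoulders are seated with about 16 N of push, and the crop shows the holder upright on the lip at (333,390) with the door open. I'll hand it in.

```bash
python3 -c "
from workcell import bot
print(bot.job_done())"
```

```text
the job is handed in; nothing more can be done
None
```

The job is handed in: the door stands open about square to the front, and the yellow holder is seated in the slot, still gripped and pressed down with about 16 N; no verdict came back.

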